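# Step the filter turret to the cross and start the reading

## Task

Push the turret's upright tab round until it points squarely at the plate with the cross, then press the round start key fully down and let it come back up. Only push and press with the fingertips: do not pinch the tab or lift the turret, do not press the square key, and do not press the round key before the tab is at the cross. Leave everything else where it stands, and finish with the tab still at the cross.

Things in the scene. Friction and masses are not known exactly. Their poses are not given: they have to be found in the camera images.
- turret_axis (a point): point on the turret's vertical turning axis, at the top face of the selector unit (40 mm above the table; its axes are the unit's: x to its far edge, y left, z up). The unit is a fixed grey square housing, 280 x 280 mm, 40 mm tall, turned up to 0.35 rad on the table. The turret is a flat bare-metal disc, 140 mm across, its top 57 mm above the table, with a black cap in the middle (36 mm across, top at 69 mm).
- turret (a joint): turning angle of the turret, rad, growing anticlockwise seen from above; at 0 its tab points to the unit's near edge (the unit's -x). End stops at -2.2 and 2.2, so it cannot go all the way round: it reaches all four plates, going over the near side. It turns stiffly (about 0.06 N m: roughly 1 N at the tab), has no clicks and stays where it is left. It starts between -0.5 and 0.5, at no plate.
- tab_mid (a point): middle of the tab, 68 mm from the axis and 72 mm above the table (15 mm above the disc). The tab is the only thing standing up near the turret's rim: a dark upright fin set radially, from 47 to 92 mm from the axis, 14 mm thick across, its top 91 mm above the table. There is free room to either side of it above the disc.
- tab_aim (a point): imaginary point in line with the tab, 112 mm from the axis (as far as the plates' centres): it shows where the tab points.
- hub (a joint): how far the turret has been lifted off its seat, m (0 seated, up to 0.03); it sits there only by its weight and a light fit, and must stay down.
- tab_side_a: one flat cheek of the tab (moves with it; origin on the turret's axis at the turret's underside).
- tab_side_b: the opposite flat cheek of the tab (same origin).
- mark_dot: fixed round white plate on the unit, 44 mm across, 2 mm thick, bearing one solid dot, 16 mm across, in black. Origin: centre of its underside, 40 mm above the table and 112 mm from the turret's axis. The four plates stand 55 and 110 degrees to either side of the unit's near direction, in an order that changes.
- mark_ring: fixed round white plate on the unit, 44 mm across, 2 mm thick, bearing a ring, 34 mm across outside, in black. Origin: centre of its underside, 40 mm above the table and 112 mm from the turret's axis. The four plates stand 55 and 110 degrees to either side of the unit's near direction, in an order that changes.
- mark_bar: fixed round white plate on the unit, 44 mm across, 2 mm thick, bearing a single bar, 34 x 8 mm, in black. Origin: centre of its underside, 40 mm above the table and 112 mm from the turret's axis. The four plates stand 55 and 110 degrees to either side of the unit's near direction, in an order that changes.
- mark_cross: fixed round white plate on the unit, 44 mm across, 2 mm thick, bearing a plus-shaped cross of two 34 x 8 mm bars, in black. Origin: centre of its underside, 40 mm above the table and 112 mm from the turret's axis. The four plates stand 55 and 110 degrees to either side of the unit's near direction, in an order that changes.
- round_key_top (a point): centre of the top of the round start key: white, 32 mm across, on a 40 mm square black base, its top 60 mm above the table, in one of the two near corners of the unit (161 mm from the axis). It is pushed straight down.
- round_key (a joint): travel of the round key, m: 0 up, 0.006 fully down. A spring lifts it: about 1 N to begin, 5.3 N fully down.
- square_key_top (a point): centre of the top of the square key: white, 28 x 28 mm, same height and base, in the other near corner. Not to be pressed.
- square_key (a joint): travel of the square key, m: 0 up, 0.006 down.
- vial: loose amber vial, 24 mm across, 45 mm tall, standing on the unit near a far corner (about 160 mm from the axis). Origin under its centre. A bystander.
- ref_block: loose brass cylinder, 28 mm across, 30 mm tall, standing on the unit near the other far corner. Origin under its centre. A bystander.
- tube_rack: loose white rack of small tubes, 70 x 150 x 62 mm, on the table to the left. Origin under its centre. A bystander.
- beaker: loose glass beaker, 70 mm across, 85 mm tall, on the table to the right. A bystander.
- timer: loose white timer, 60 x 80 x 22 mm, on the table to the right. A bystander.
- mouse: loose round black computer mouse, 60 mm across, 30 mm tall, on the table to the left. A bystander.
- tip_box: loose blue box with a clear lid, 87 x 122 x 64 mm, on the table to the left. A bystander.

How it is judged:
By the outcome, as a careful person would: the job done as asked, in the order asked, and still so for the second after the job is handed in, with the robot touching nothing.
It also fails if it takes over 48 s, if anything falls off the work surface, if the arm or the gripper's body presses on something with over 40 N, if the wrist force passes 120 N, or if a joint passes its speed limit or range.

## Robot

A 7-joint arm with a two-finger parallel gripper is mounted at the origin on the work surface. World frame = base frame: x ahead of the robot, y to its left, z up, the work surface at z = 0. Lengths are in m, angles in rad, forces in N, time in s.
With the tool pointing down it reaches from about 0.4 to 0.85 m from the base axis. Payload 4.4 kg.
Tool frame: the origin (TCP) lies midway between the tips of the shut fingers; the grasp point (between the pads) lies 19 mm behind it; x points along the fingers, y is the direction in which the jaws open and shut, and the axes are right-handed (so a half turn about x gives the same grasp; the last joint's range is limited). The gripper opens to 94 mm and grips with 3 to 60 N. Pads are 16 mm wide; open, the fingers measure 119 mm over their backs; the gripper's body (75 mm by 177 mm) begins 78 mm behind the grasp point.
Start: joints at [-1.393, 0.628, 0.038, 1.517, -0.027, 0.996, -0.02], TCP at [0.157, 0.631, 0.175] pointing down, gripper open.
Joint ranges: [-3.06, 3.06], [-0.37, 2.12], [-1.25, 1.32], [0.18, 2.47], [-1.1, 4.24], [0.23, 1.98], [-2.94, 2.94]. Speed limits (rad/s): [2.57, 2.57, 3.14, 3.14, 3.14, 3.14, 3.14].

## Interface

Orientations are given as a unit quaternion [w, x, y, z].
In Python, from station import move_to, servo_line, move_joints, grip, dwell, solve_ik, sense, capture, MotionError, close_job, boxes_of gives the robot as it stands. Calls block until the motion is done:
- move_to(position, orientation): joint-space move of the TCP to a pose.
- servo_line(position, rot=None, v=0.15, guard=None): straight line of the TCP; rot=None keeps the orientation; v is the mean speed in m/s. With guard (N) it stops when the force on the tool has changed by that much, and returns True; else False.
- move_joints(angles): joint-space move.
- grip(opening, force=None): finger opening in m; force is the grip in N (None keeps the last); returns when the fingers have stopped.
- dwell(seconds).
- solve_ik(position, orientation): joint angles nearest the present ones, or None.
- sense(): the state.
- capture(name): name is "side" or "top"; returns a dict with "frame" (420x560x3 uint8, blue, green, red), "z_map" (420x560 float32, m along the optical axis (not along the pixel's ray), 0 where there is no reading), "camera_matrix" (3x3 intrinsics, pixels), "dist_coeffs" ([k1, k2, p1, p2, k3] as OpenCV has them; the pictures are not rectified), "world_from_camera" (4x4, takes a point from camera to world coordinates). Camera axes: x right, y down, z forward; pixel columns grow to the right and rows downward; lengths in m; the calibration is good to about 2 mm. A picture is of the moment at which its call begins.
A pose or a line that the arm cannot do raises MotionError and nothing moves.
- close_job(): hands the job in, once; it reports no verdict.
Trained networks look in a picture, given as the dict that the camera call returned (one of the last four; its "shot" number tells which), for a name from the list of things; names that differ only in an ending like _2 or _b are one class to them, and where a whole thing is asked for, a point or a joint stands for the part that bears it (a point fixed in the world has none). Each returns a list of dicts, best first, with "confidence" (0 to 1); they miss things now and then, are a little off and sometimes report something else, mostly with a low value. They report only what shows in the picture. A call takes as long as a camera call.
- boxes_of(name, picture): "location" ([x, y, z] in m, in world coordinates, good to about 4 mm: the middle of the surface that is visible of it).
The state is a dict: "t": time; "joints": joint angles; "joint_velocities": joint speeds; "joint_efforts": joint torques, N m; "tool_pos": TCP position; "eef_rot": TCP orientation; "ft_force": force on the tool from outside, world axes, zero at the start; "ft_torque": the same for the moment, N m; "finger_gap": finger opening in m.
Only numpy, scipy, OpenCV 4.12 (cv2) and the standard library are available. Lean on these libraries where they do the work, as an engineer would, in place of code of your own. Each camera call takes 0.05 s, during which the arm holds its last target.

## Working session

There is one attempt and no reset: what is moved stays moved. The work goes in short steps, each a Python script; the robot and the scene stay as the last script left them, time stands still between calls to the robot, and variables do not carry over. Pictures are saved under pics/ and viewed, and the job is handed in when it is done.

```bash
ls; mkdir -p pics
python3 - <<'E'
from station import *
import cv2,numpy as np
s=sense();print(s['t'],s['tool_pos'],s['eef_rot'],s['finger_gap'])
for n in('top','side'):
    c=capture(n);cv2.imwrite(f'pics/{n}0.png',c['frame']);print(n,c['world_from_camera'].round(3).tolist(),c['camera_matrix'].round(1).tolist())
    for k in ['mark_cross','mark_dot','mark_ring','mark_bar','round_key_top','square_key_top','tab_mid','vial','ref_block','turret']:
        try: print(k,[(np.round(b['location'],3).tolist(),round(b['confidence'],2)) for b in boxes_of(k,c)][:3])
        except Exception as e: print(k,e)
print(sense()['t'])
E
```

```text
pics
0.0 [0.15671526 0.63010915 0.17429724] [ 0.70178658  0.08536049  0.70192925 -0.0866286 ] 0.09385432696083128
top [[0.005, -0.998, 0.056, 0.437], [-1.0, -0.006, -0.012, 0.0], [0.012, -0.056, -0.998, 1.314], [0.0, 0.0, 0.0, 1.0]] [[424.5, 0.0, 275.5], [0.0, 424.5, 214.1], [0.0, 0.0, 1.0]]
mark_cross [([0.557, 0.004, 0.04], 0.61)]
mark_dot [([0.577, -0.18, 0.039], 0.54)]
mark_ring [([0.654, 0.028, 0.044], 0.61), ([0.307, 0.42, 0.024], 0.29)]
mark_bar [([0.68, -0.185, 0.041], 0.45)]
round_key_top [([0.505, 0.025, 0.063], 0.56)]
square_key_top [([0.53, -0.205, 0.058], 0.57)]
tab_mid [([0.626, -0.079, 0.057], 0.79), ([0.576, -0.179, 0.039], 0.18)]
vial [([0.626, -0.083, 0.061], 0.66)]
ref_block [([0.746, -0.19, 0.071], 0.62)]
turret [([0.629, -0.08, 0.057], 0.86), ([0.682, -0.186, 0.042], 0.6)]
side [[0.994, -0.084, 0.07, 0.426], [-0.109, -0.726, 0.679, -0.899], [-0.006, -0.683, -0.73, 1.044], [0.0, 0.0, 0.0, 1.0]] [[508.1, 0.0, 277.8], [0.0, 508.1, 210.5], [0.0, 0.0, 1.0]]
mark_cross [([0.555, -0.003, 0.046], 0.69), ([0.505, 0.021, 0.06], 0.54), ([0.564, -0.094, 0.076], 0.51)]
mark_dot [([0.574, -0.178, 0.046], 0.56), ([0.642, 0.339, 0.062], 0.2)]
mark_ring [([0.658, 0.026, 0.046], 0.54), ([0.634, -0.361, 0.051], 0.46)]
mark_bar []
round_key_top [([0.505, 0.016, 0.06], 0.59)]
square_key_top [([0.53, -0.207, 0.063], 0.44)]
tab_mid [([0.625, -0.094, 0.06], 0.87)]
vial [([0.494, 0.391, 0.038], 0.67)]
ref_block [([0.749, -0.194, 0.064], 0.73), ([0.554, -0.001, 0.046], 0.37)]
turret [([0.624, -0.096, 0.059], 0.66), ([0.562, -0.094, 0.079], 0.55)]
1.1
```

View pics/top0.png

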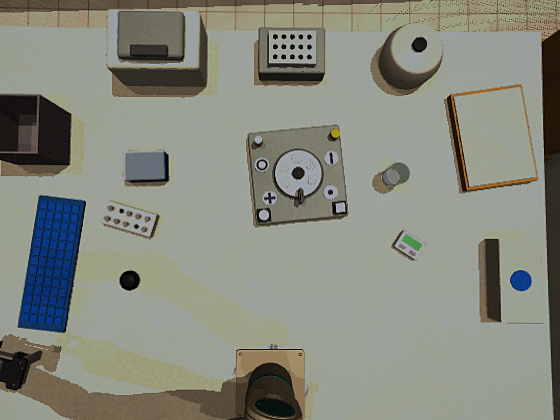

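View pics/side0.png

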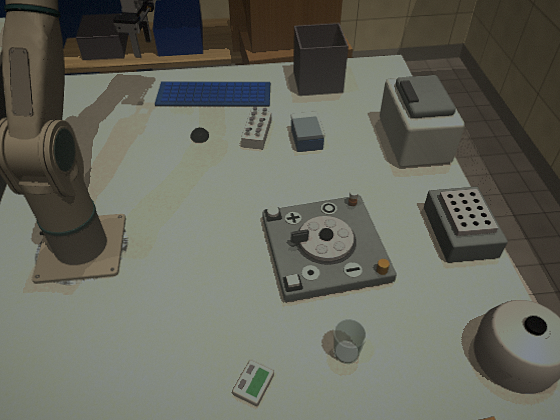

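The top view shows the cross plate at (269,198), left-near, next to the round key at (264,216). The tab is at about (300,196), and the square key is at (340,208), so the tab must go clockwise to -55°. Next I'll make an orthorectified view to fit the axis, yaw and tab angle.

```bash
cat > h.py <<'E'
from station import *
import cv2,numpy as np
from scipy.optimize import least_squares
def ortho(c,z,x0=.46,x1=.80,y0=-.27,y1=.10,px=.0006):
    # rows: x decreasing downward, cols: y decreasing to right
    xs=np.arange(x1,x0,-px);ys=np.arange(y1,y0,-px)
    X,Y=np.meshgrid(xs,ys,indexing='ij')
    P=np.stack([X,Y,np.full_like(X,z)],-1).reshape(-1,3)
    T=np.linalg.inv(c['world_from_camera'])
    uv,_=cv2.projectPoints(P,cv2.Rodrigues(T[:3,:3])[0],T[:3,3],np.array(c['camera_matrix']),np.array(c['dist_coeffs']))
    uv=uv.reshape(X.shape+(2,)).astype(np.float32)
    return cv2.remap(c['frame'],uv[...,0],uv[...,1],cv2.INTER_CUBIC)
def fit(P):
    # P: list of (angle deg about near dir, radius, xy)
    f=lambda p:np.concatenate([[p[0]+r*np.cos(np.pi+p[2]+np.radians(a))-q[0],p[1]+r*np.sin(np.pi+p[2]+np.radians(a))-q[1]] for a,r,q in P])
    return least_squares(f,[.63,-.08,0])
def plates(c,z=.042):
    im=ortho(c,z);g=cv2.cvtColor(im,cv2.COLOR_BGR2GRAY)
    return im,g
E
python3 - <<'E'
from h import *
P=[(-55,.112,(.556,.001)),(55,.112,(.5755,-.179)),(-110,.112,(.656,.027)),(110,.112,(.680,-.185)),(-45,.161,(.505,.021)),(45,.161,(.53,-.206))]
r=fit(P);print(r.x,(r.fun*1000).round(1))
for n in('top','side'):
    c=capture(n);np.savez(f'{n}0.npz',**{k:c[k] for k in('frame','z_map','camera_matrix','dist_coeffs','world_from_camera')})
    cv2.imwrite(f'pics/o_{n}0.png',ortho(c,.042))
E
```

```text
[ 0.63008618 -0.08194965  0.10500914] [ 0.6  1.6  0.3 -0.9  1.1 -0.3 -0.8  2.4 -0.1 -1.7 -1.2 -1.1]
```

View pics/o_top0.png

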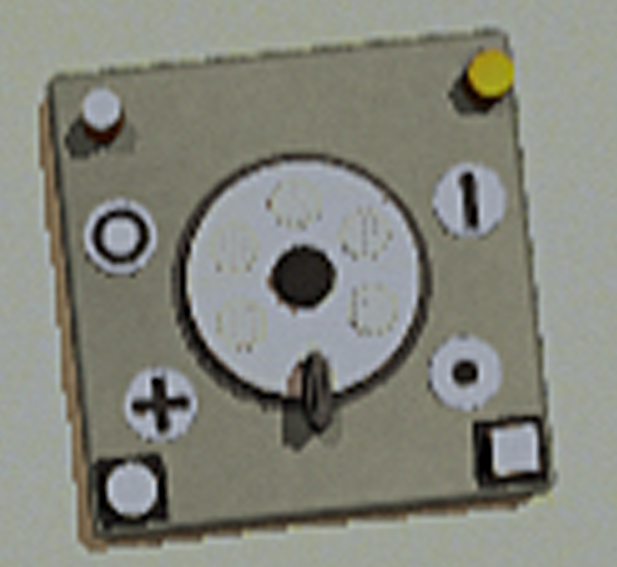

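View pics/o_side0.png

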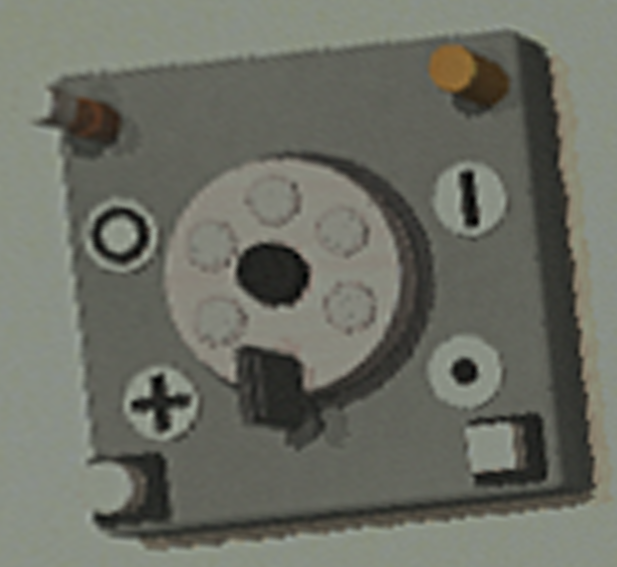

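```bash
cat >> h.py <<'E'
def w(col,row): return np.array([.80-row*.0006,.10-col*.0006])
r_=fit([(-55,.112,w(160,402)),(55,.112,w(465,371)),(-110,.112,w(120,236)),(110,.112,w(469,200))])
AX=r_.x[:2];YAW=r_.x[2]
def pol(ang,rad): # turret angle, radius -> world xy
    t=np.pi+YAW+ang
    return AX+rad*np.array([np.cos(t),np.sin(t)])
def overlay(c,ang,z=.091,name=None):
    im=ortho(c,z)
    t=np.array([np.cos(np.pi+YAW+ang),np.sin(np.pi+YAW+ang)]);n=np.array([-t[1],t[0]])
    pts=[AX+a*t+b*n for a,b in((.047,.007),(.092,.007),(.092,-.007),(.047,-.007))]
    q=np.array([[(.10-p[1])/.0006,(.80-p[0])/.0006] for p in pts])
    cv2.polylines(im,[np.round(q).astype(int)],True,(0,0,255),1)
    q=((.10-AX[1])/.0006,(.80-AX[0])/.0006);cv2.circle(im,(round(q[0]),round(q[1])),2,(0,255,0),-1)
    if name: cv2.imwrite(name,im)
    return im
def load(f): return dict(np.load(f))
E
python3 - <<'E'
from h import *
print(AX,YAW,(r_.fun*1000).round(2), pol(np.radians(-45),.161),pol(-.96,.112))
ims=[]
for n in('top','side'):
    c=load(n+'0.npz')
    im=overlay(c,.0,.091)
    ims.append(im[180:480,100:500])
    h=ortho(c,.091)
    k=c['z_map']
cv2.imwrite('pics/ov0.png',np.hstack(ims))
E
```

```text
[ 0.63154837 -0.08076618] 0.10304347812917732 [-0.59 -0.12 -0.31  0.37  0.43 -0.14  0.48 -0.11] [0.50659789 0.02076399] [0.55821739 0.0038894 ]
```

View pics/ov0.png

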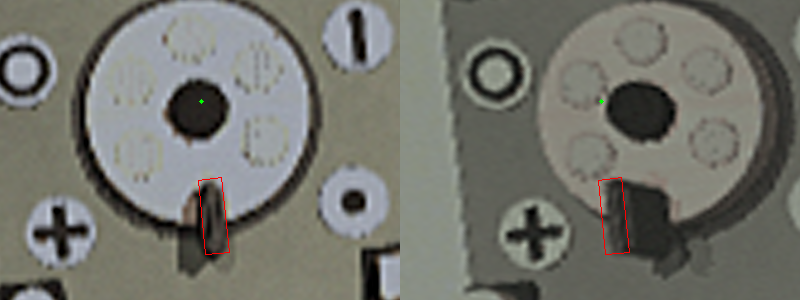

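```bash
cat >> h.py <<'E'
from scipy.spatial.transform import Rotation as Ro
def rot(ang,flip):
    th=np.pi+YAW+ang; t=np.array([np.cos(th),np.sin(th),0.])
    x=np.array([0,0,-1.]);y=t*flip;z=np.cross(x,y)
    q=Ro.from_matrix(np.stack([x,y,z],1)).as_quat();return q[[3,0,1,2]]
def fpos(ang,rad,off,z):
    th=np.pi+YAW+ang;t=np.array([np.cos(th),np.sin(th)]);n=np.array([-t[1],t[0]])
    return np.r_[AX+rad*t+off*n,z]
E
python3 - <<'E'
from h import *
s=sense();print(s['joints'])
for f in(1,-1):
    for a in(0,-.5,-.96):
        print(f,a,[None if (q:=solve_ik(fpos(a,.075,.016,z),rot(a,f))) is None else np.round(q,2).tolist() for z in(.068,.2)])
E
```

```text
[-1.39277041  0.6283937   0.03851178  1.5174361  -0.02699521  0.9962958
 -0.02001427]
1 0 [[-0.48, 0.97, 1.14, 1.87, -1.05, 1.06, -1.93], [-0.5, 0.74, 1.15, 1.74, -0.74, 1.16, -2.18]]
1 -0.5 [[0.27, 0.66, -0.31, 1.87, 0.31, 0.66, 2.52], [0.11, 0.47, -0.06, 1.74, 0.03, 0.93, 2.78]]
1 -0.96 [[0.13, 0.66, -0.19, 1.84, 0.19, 0.66, 2.12], [-0.02, 0.49, 0.04, 1.71, -0.03, 0.94, 2.32]]
-1 0 [[-0.07, 0.68, 0.32, 1.86, -0.33, 0.66, 0.55], [-0.26, 0.55, 0.63, 1.73, -0.38, 0.98, 0.61]]
-1 -0.5 [[-0.2, 0.68, 0.43, 1.88, -0.43, 0.67, 0.09], [-0.36, 0.55, 0.67, 1.75, -0.4, 0.98, 0.07]]
-1 -0.96 [[-0.33, 0.72, 0.55, 1.85, -0.55, 0.72, -0.33], [-0.44, 0.58, 0.72, 1.72, -0.44, 1.01, -0.42]]
```

Run:
```python
from h import *
servo_line([.157,.631,.22],v=.2)
grip(0.0,10)
move_to(fpos(0,.075,.034,.20),rot(0,-1))
s=sense();print(s['t'],s['tool_pos'],fpos(0,.075,.034,.20),s['ft_force'],s['finger_gap'])
b=servo_line(fpos(0,.075,.034,.068),v=.12,guard=4)
s=sense();print(b,s['t'],s['tool_pos'],s['ft_force'])
c=capture('side');cv2.imwrite('pics/s1.png',cv2.resize(c['frame'][150:330,200:440],None,fx=3,fy=3))
c=capture('top');cv2.imwrite('pics/t1.png',cv2.resize(c['frame'][100:250,200:400],None,fx=3,fy=3))
```

```text
5.9917 [ 0.56073873 -0.12117147  0.19984607] [ 0.56044347 -0.12230043  0.2       ] [ 1.00571247  0.23484394 -0.00253398] 0.0006036783827281468
False 7.2417 [ 0.56101829 -0.12256968  0.0686752 ] [-0.4218646   0.00879754 -0.33471187]
```

View pics/s1.png

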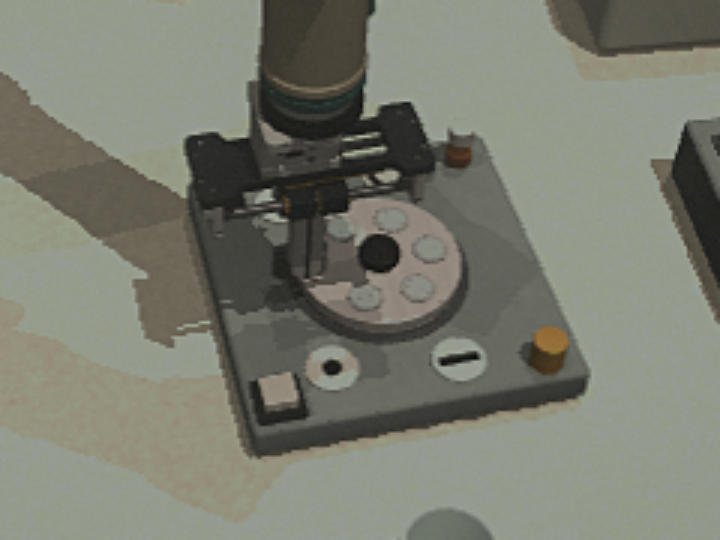

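The side view shows the shut fingers at about (315,260), beside the tab on its right-hand side and clear of the disc and plates. I'll start the arc push and stop short for a look.

Run:
```python
from h import *
R=.075
for off in(.026,.018): servo_line(fpos(0,R,off,.067),rot(0,-1),v=.06)
for a in np.linspace(-.1,-.84,8):
    servo_line(fpos(a,R,.016,.067),rot(a,-1),v=.06)
    s=sense();print(round(a,3),round(s['t'],2),np.round(s['tool_pos']-fpos(a,R,.016,.067),4),s['ft_force'].round(2))
a=-.84
# back off and lift
servo_line(fpos(a,R,.036,.067),v=.1)
servo_line(fpos(a,R,.036,.14),v=.2)
servo_line(fpos(.9,.20,.0,.20),v=.3)
print(sense()['t'])
for n in('top','side'):
    c=capture(n);np.savez(f'{n}2.npz',**{k:c[k] for k in('frame','z_map','camera_matrix','dist_coeffs','world_from_camera')})
    cv2.imwrite(f'pics/{n}2.png',c['frame'])
ims=[overlay(load(n+'2.npz'),-.84)[160:500,60:460] for n in('top','side')]
cv2.imwrite('pics/ov2.png',np.hstack(ims))
```

```text
-0.1 8.22 [ 0.      0.     -0.0001] [-0.41  0.03 -0.24]
-0.206 8.5 [ 0.0001 -0.0004 -0.    ] [ 0.28  0.53 -0.89]
-0.311 8.78 [ 0.0001 -0.0004 -0.    ] [ 0.6   0.16 -0.35]
-0.417 9.07 [ 0.     -0.0005 -0.    ] [-0.2   0.2   0.18]
-0.523 9.35 [-0.0001 -0.0005 -0.    ] [-0.42  0.23  0.12]
-0.629 9.63 [-0.0001 -0.0005 -0.    ] [-0.19 -0.69  0.01]
-0.734 9.92 [-0.0002 -0.0005 -0.0001] [ 0.21 -0.27 -0.49]
-0.84 10.2 [-0.0002 -0.0005 -0.0001] [-0.22 -0.53 -0.55]
11.8917
```

View pics/ov2.png

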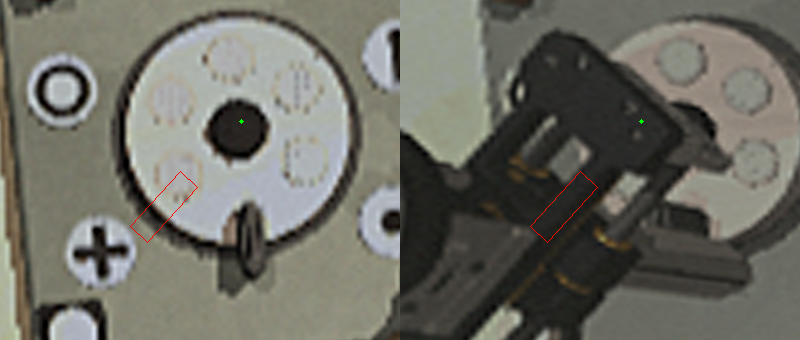

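The top view still shows the tab at its start angle: it is at (250,240) in the left panel, while the expected outline at -0.84 is empty. The wrist force also stayed near zero. I need to find out why before moving again.

Run:
```python
from h import *
for n in('top0','top2'):
    c=load(n+'.npz');zm=c['z_map'];K=c['camera_matrix'];D=c['dist_coeffs'];T=c['world_from_camera']
    v,u=np.mgrid[150:225,240:350]
    uv=cv2.undistortPoints(np.stack([u,v],-1).reshape(-1,1,2).astype(np.float64),K,D).reshape(-1,2)
    z=zm[v,u].ravel();P=np.c_[uv*z[:,None],z]@T[:3,:3].T+T[:3,3]
    P=P[z>0]
    d=np.linalg.norm(P[:,:2]-AX,axis=1)
    m=(P[:,2]>.075)&(P[:,2]<.11)&(d>.035)&(d<.11)
    print(n,m.sum());
    print(P[m].round(3)[:40].tolist())
    m=(d<.06)&(d>.03);print('disc z',np.median(P[m,2]))
    m=(d>.1);print('unit z',np.median(P[m,2]))
s=sense();print(s['tool_pos'],s['ft_force'],s['finger_gap'])
```

```text
top0 73
[[0.581, -0.085, 0.096], [0.582, -0.088, 0.091], [0.58, -0.083, 0.082], [0.579, -0.085, 0.091], [0.579, -0.088, 0.093], [0.579, -0.091, 0.085], [0.576, -0.079, 0.089], [0.576, -0.082, 0.089], [0.576, -0.085, 0.093], [0.576, -0.088, 0.091], [0.576, -0.091, 0.087], [0.574, -0.08, 0.086], [0.573, -0.082, 0.09], [0.573, -0.085, 0.093], [0.572, -0.088, 0.096], [0.574, -0.091, 0.085], [0.571, -0.08, 0.084], [0.57, -0.082, 0.089], [0.57, -0.085, 0.089], [0.57, -0.088, 0.089], [0.57, -0.091, 0.088], [0.568, -0.08, 0.079], [0.567, -0.082, 0.095], [0.566, -0.084, 0.098], [0.567, -0.088, 0.095], [0.568, -0.091, 0.086], [0.567, -0.094, 0.089], [0.564, -0.082, 0.09], [0.564, -0.085, 0.092], [0.564, -0.088, 0.094], [0.565, -0.091, 0.084], [0.564, -0.094, 0.093], [0.561, -0.082, 0.089], [0.561, -0.085, 0.09], [0.561, -0.088, 0.093], [0.562, -0.091, 0.089], [0.562, -0.094, 0.089], [0.559, -0.082, 0.09], [0.558, -0.085, 0.095], [0.558, -0.088, 0.093]]
disc z 0.059098421646948784
unit z 0.039971671456104474
top2 73
[[0.581, -0.085, 0.093], [0.582, -0.088, 0.093], [0.58, -0.083, 0.082], [0.579,
[... 319 characters left out ...]
9], [0.571, -0.082, 0.085], [0.569, -0.085, 0.096], [0.57, -0.088, 0.094], [0.571, -0.091, 0.086], [0.568, -0.08, 0.079], [0.567, -0.082, 0.09], [0.567, -0.085, 0.093], [0.567, -0.088, 0.088], [0.568, -0.091, 0.087], [0.568, -0.094, 0.086], [0.564, -0.082, 0.09], [0.564, -0.085, 0.091], [0.564, -0.088, 0.09], [0.565, -0.091, 0.083], [0.565, -0.094, 0.086], [0.562, -0.082, 0.087], [0.561, -0.085, 0.093], [0.561, -0.088, 0.093], [0.562, -0.091, 0.088], [0.562, -0.094, 0.089], [0.559, -0.082, 0.087], [0.559, -0.085, 0.089], [0.558, -0.088, 0.094]]
disc z 0.05881422320546159
unit z 0.040694857850881005
[ 0.52435243 -0.24640435  0.19859318] [0.23766807 0.51993896 0.31594985] 0.0006136279826246865
```

View pics/side2.png

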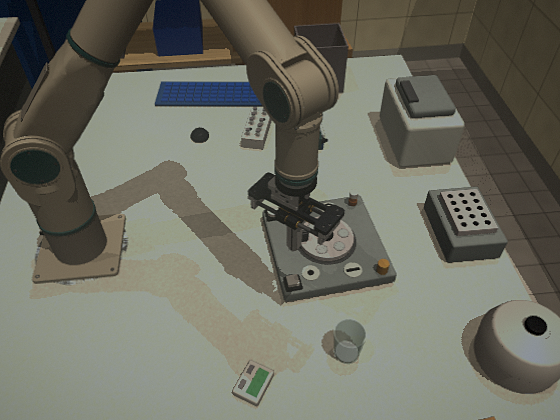

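View pics/t1.png

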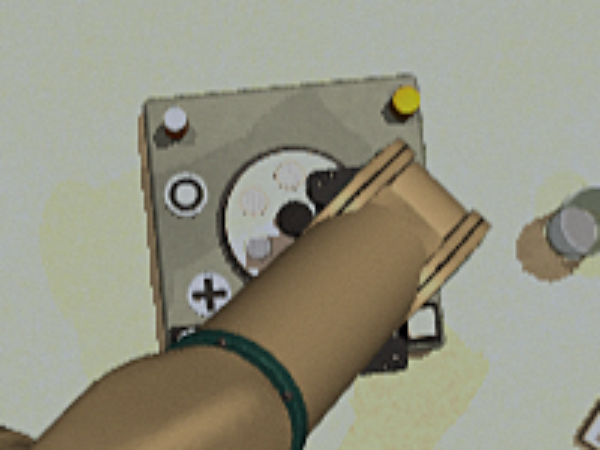

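View pics/top2.png

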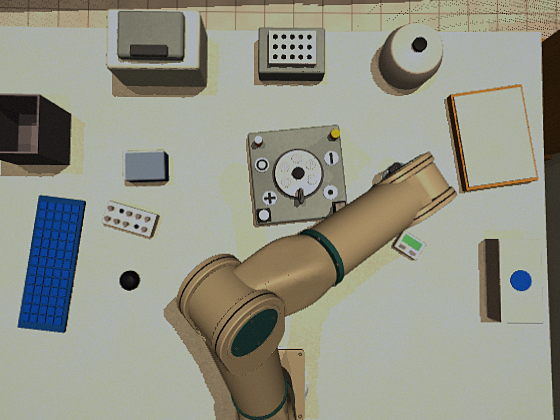

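Run:
```python
from h import *
s=sense();p=s['tool_pos'];R=Ro.from_quat(np.array(s['eef_rot'])[[1,2,3,0]]).as_matrix()
print(s['t'],p,R.round(2).tolist(),s['joints'])
pts=np.array([p,p-R[:,0]*.097,p-R[:,0]*.3])
for n in('top','side'):
    c=capture(n)
    T=np.linalg.inv(c['world_from_camera'])
    uv,_=cv2.projectPoints(pts,cv2.Rodrigues(T[:3,:3])[0],T[:3,3],np.array(c['camera_matrix']),np.array(c['dist_coeffs']))
    uv=uv.reshape(-1,2);print(n,uv.round(0).tolist())
    im=c['frame'].copy()
    for q,col in zip(uv,((0,0,255),(0,255,0),(255,0,0))): cv2.circle(im,tuple(int(x) for x in q),3,col,-1)
    cv2.imwrite(f'pics/{n}3.png',im)
```

```text
11.9917 [ 0.52435243 -0.24640435  0.19859318] [[-0.0, 0.74, -0.67], [0.0, -0.67, -0.74], [-1.0, -0.0, -0.0]] [-0.17745161  0.68717386  0.98528422  1.70525247 -0.6336991   1.10592203
  0.27079966]
top [[364.0, 205.0], [373.0, 202.0], [399.0, 193.0]]
side [[293.0, 256.0], [294.0, 226.0], [296.0, 145.0]]
```

View pics/side3.png

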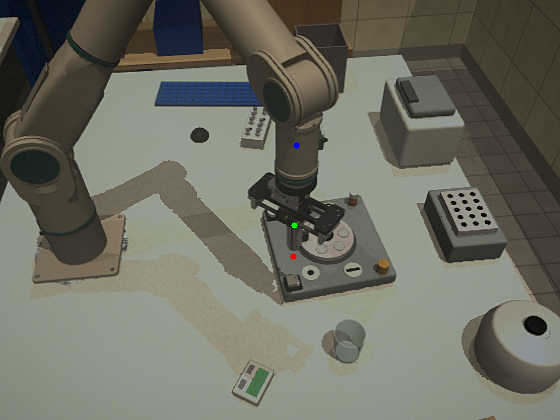

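View pics/top3.png

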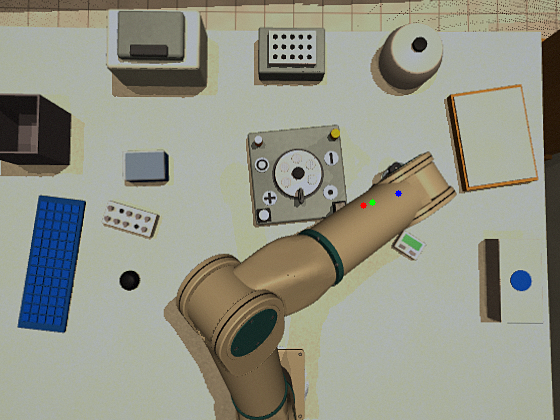

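Run:
```python
from h import *
im=cv2.imread('pics/side3.png')[170:300,220:380]
cv2.imwrite('pics/z3.png',cv2.resize(im,None,fx=4.5,fy=4.5,interpolation=cv2.INTER_CUBIC))
im=cv2.imread('pics/side2.png')[170:300,220:380]
cv2.imwrite('pics/z2.png',cv2.resize(im,None,fx=4.5,fy=4.5,interpolation=cv2.INTER_CUBIC))
```

```text
(no output)
```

View pics/z2.png

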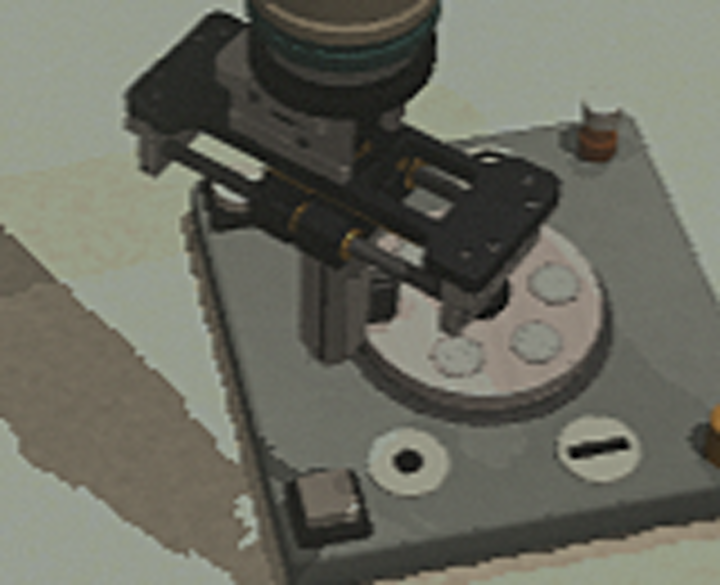

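View pics/z3.png

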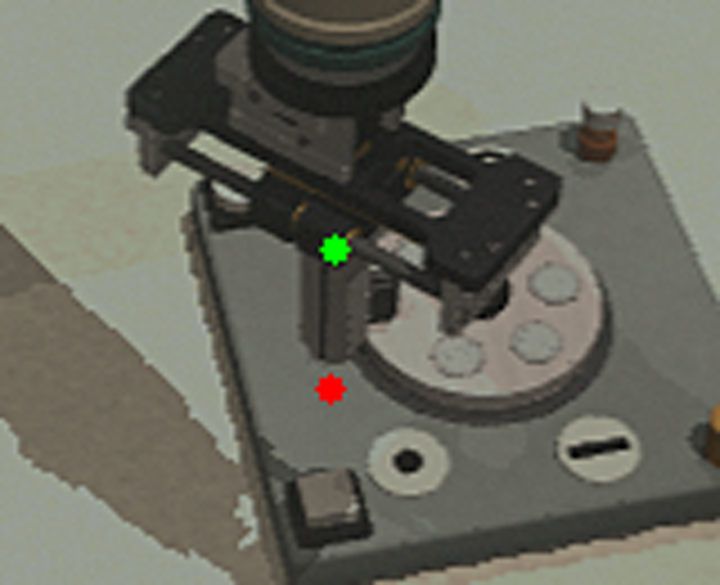

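The real fingertips (330,355 in the zoom) sit above the reported TCP projection (330,390). The tool offset is therefore off, and the tips probably passed over the tab. I'll measure them with depth.

```bash
cat >> h.py <<'E'
def cloud(c,u0,u1,v0,v1):
    v,u=np.mgrid[v0:v1,u0:u1]
    uv=cv2.undistortPoints(np.stack([u,v],-1).reshape(-1,1,2).astype(np.float64),np.array(c['camera_matrix']),np.array(c['dist_coeffs'])).reshape(-1,2)
    z=c['z_map'][v,u].ravel();T=c['world_from_camera']
    return (np.c_[uv*z[:,None],z]@T[:3,:3].T+T[:3,3]).reshape(v.shape+(3,))
E
python3 - <<'E'
from h import *
c=load('side2.npz')
P=cloud(c,284,304,225,256)
for i in range(0,31,2): print(225+i,[tuple((P[i,j]*1000).round().astype(int)) for j in range(2,18,3)])
E
```

```text
225 [(np.int64(426), np.int64(-899), np.int64(1044)), (np.int64(510), np.int64(-279), np.int64(336)), (np.int64(515), np.int64(-285), np.int64(341)), (np.int64(520), np.int64(-288), np.int64(345)), (np.int64(526), np.int64(-285), np.int64(341)), (np.int64(531), np.int64(-290), np.int64(345))]
227 [(np.int64(509), np.int64(-247), np.int64(294)), (np.int64(514), np.int64(-252), np.int64(299)), (np.int64(515), np.int64(-284), np.int64(335)), (np.int64(520), np.int64(-287), np.int64(337)), (np.int64(530), np.int64(-259), np.int64(305)), (np.int64(531), np.int64(-288), np.int64(338))]
229 [(np.int64(509), np.int64(-247), np.int64(288)), (np.int64(514), np.int64(-252), np.int64(293)), (np.int64(519), np.int64(-256), np.int64(297)), (np.int64(521), np.int64(-285), np.int64(330)), (np.int64(531), np.int64(-260), np.int64(300)), (np.int64(538), np.int64(-251), np.int64(289))]
231 [(np.int64(509), np.int64(-247), np.int64(282)), (np.int64(514), np.int64(-251), np.int64(286)), (np.int64(519), np.int64(-256), np.int64(291)), (np.int64(524), np.int64(-262), np.int64(297)), (np.int64(531), np.int6
[... 2858 characters left out ...]
, np.int64(-110), np.int64(42)), (np.int64(557), np.int64(-112), np.int64(44)), (np.int64(564), np.int64(-111), np.int64(41))]
253 [(np.int64(526), np.int64(-111), np.int64(39)), (np.int64(534), np.int64(-114), np.int64(41)), (np.int64(541), np.int64(-114), np.int64(40)), (np.int64(548), np.int64(-116), np.int64(42)), (np.int64(556), np.int64(-117), np.int64(42)), (np.int64(564), np.int64(-116), np.int64(40))]
255 [(np.int64(526), np.int64(-119), np.int64(40)), (np.int64(533), np.int64(-118), np.int64(39)), (np.int64(540), np.int64(-122), np.int64(43)), (np.int64(548), np.int64(-121), np.int64(40)), (np.int64(555), np.int64(-125), np.int64(44)), (np.int64(562), np.int64(-125), np.int64(43))]
```

Depth puts the finger tips at z≈0.233 where 0.199 is reported. The whole gripper body is about 34 mm high as well, with xy within 3 mm. I'll check this offset in the working area before using it.

```bash
cat >> h.py <<'E'
def tips(c,lo=.075):
    p=np.array(sense()['tool_pos'])
    P=cloud(c,0,560,0,420).reshape(-1,3)
    m=(np.linalg.norm(P[:,:2]-p[:2],axis=1)<.02)&(P[:,2]>lo)&(P[:,2]<p[2]+.12)
    Q=P[m]
    m2=Q[:,2]<np.percentile(Q[:,2],3)+.02
    return p.round(4),len(Q),np.percentile(Q[:,2],[0,1,3,10]).round(4),((Q[:,:2].min(0)+Q[:,:2].max(0))/2).round(4),Q[:,:2].min(0).round(3),Q[:,:2].max(0).round(3)
E
python3 - <<'E'
from h import *
print(tips(capture('side')))
for z in (.16,.11):
    (move_to if z==.16 else (lambda p,q:servo_line(p,q)))(fpos(0,.075,.045,z),rot(0,-1))
    dwell(.2);c=capture('side');print(tips(c,.1))
np.savez('side4.npz',**{k:c[k] for k in('frame','z_map','camera_matrix','dist_coeffs','world_from_camera')})
print(sense()['t'],sense()['ft_force'])
cv2.imwrite('pics/s4.png',cv2.resize(c['frame'][150:330,200:440],None,fx=3,fy=3))
P=cloud(c,275,330,225,250)
E
```

```text
(array([ 0.5244, -0.2474,  0.1993]), 324, array([0.2315, 0.2335, 0.2356, 0.2423]), array([ 0.524 , -0.2546]), array([ 0.509, -0.265]), array([ 0.539, -0.244]))
(array([ 0.5614, -0.1348,  0.1604]), 297, array([0.1917, 0.1926, 0.1982, 0.2041]), array([ 0.5607, -0.1382]), array([ 0.547, -0.149]), array([ 0.574, -0.127]))
(array([ 0.5622, -0.1335,  0.1109]), 261, array([0.1418, 0.1444, 0.1477, 0.1538]), array([ 0.5617, -0.1369]), array([ 0.548, -0.148]), array([ 0.575, -0.126]))
13.7 [-1.13732827 -0.07147336 -0.18923604]
```

View pics/s4.png

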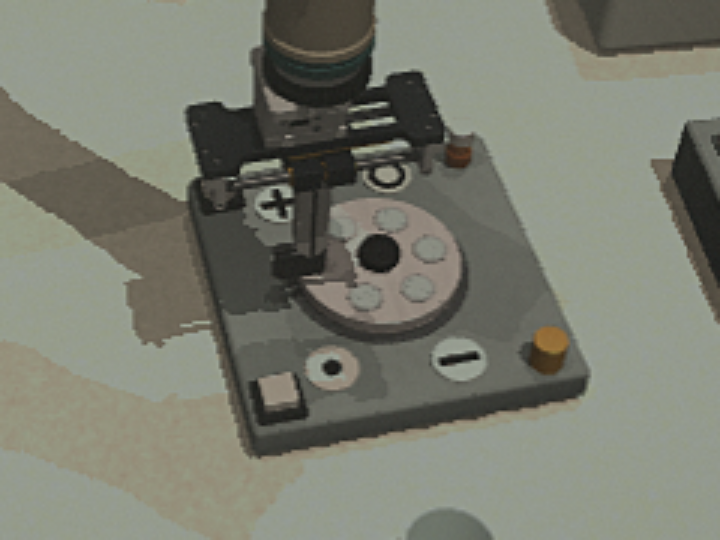

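The offset holds at +0.032 m in three poses, so the first sweep passed at about 0.10, over the 0.091 tab. I'll descend with that correction, guarded, and push again.

Run:
```python
from h import *
DZ=.032
b=servo_line(fpos(0,.075,.040,.075-DZ),rot(0,-1),v=.06,guard=4);dwell(.1)
c=capture('side');print(b,tips(c,.062))
b=servo_line(fpos(0,.075,.040,.069-DZ),v=.04,guard=4);dwell(.1)
c=capture('side');print(b,tips(c,.062),sense()['ft_force'])
b=servo_line(fpos(0,.075,.020,.069-DZ),v=.05)
s=sense();print(s['tool_pos'],s['ft_force'],s['t'])
for a in (-.1,-.2,-.3):
    servo_line(fpos(a,.075,.016,.069-DZ),rot(a,-1),v=.06)
    s=sense();print(a,(s['tool_pos']-fpos(a,.075,.016,.069-DZ)).round(4),s['ft_force'].round(2))
c=capture('side');print(s['t'])
cv2.imwrite('pics/s5.png',cv2.resize(c['frame'][150:330,200:440],None,fx=3,fy=3))
```

```text
False (array([ 0.5613, -0.1283,  0.0433]), 216, array([0.0751, 0.0764, 0.0789, 0.0846]), array([ 0.5612, -0.1334]), array([ 0.548, -0.142]), array([ 0.575, -0.125]))
False (array([ 0.5611, -0.1283,  0.037 ]), 213, array([0.0673, 0.0697, 0.0726, 0.0786]), array([ 0.5607, -0.1349]), array([ 0.547, -0.142]), array([ 0.574, -0.128])) [-1.36774571 -0.26538552 -0.51349512]
[ 0.55910146 -0.10805956  0.03704516] [ 1.03204435 -0.09113147  0.70808589] 16.1167
-0.1 [ 0.     -0.0002 -0.    ] [ 0.51 -0.24  0.58]
-0.2 [ 0.0001 -0.0003 -0.    ] [ 0.33  0.2  -0.17]
-0.3 [ 0.0001 -0.0003 -0.    ] [-1.2  -1.06 -0.56]
17.0083
```

View pics/s5.png

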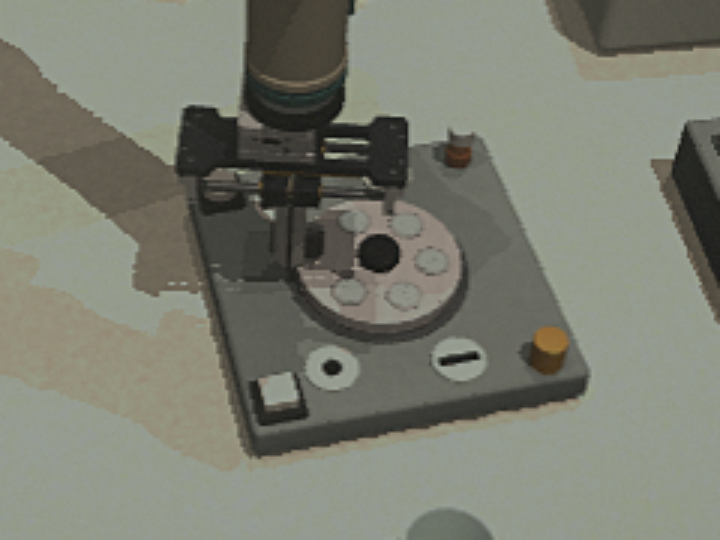

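The disc's holes have turned: the rightmost is now at (430,260). The fingers at (295,250) are pushing the tab. I'll continue to -0.84 and look.

```bash
cat >> h.py <<'E'
DZ=.032
def look(tag,ang):
    for n in('top','side'):
        c=capture(n);np.savez(f'{n}{tag}.npz',**{k:c[k] for k in('frame','z_map','camera_matrix','dist_coeffs','world_from_camera')})
    ims=[overlay(load(f'{n}{tag}.npz'),ang)[160:500,60:460] for n in('top','side')]
    cv2.imwrite(f'pics/ov{tag}.png',np.hstack(ims))
def tabang(c):
    P=cloud(c,180,400,120,330).reshape(-1,3)
    d=np.linalg.norm(P[:,:2]-AX,axis=1)
    Q=P[(P[:,2]>.083)&(P[:,2]<.1)&(d>.042)&(d<.098)]
    m=np.median(Q[:,:2],0)
    t=np.array([np.arctan2(q[1]-AX[1],q[0]-AX[0])-np.pi-YAW for q in Q]);t=(t+np.pi)%(2*np.pi)-np.pi
    return len(Q),np.median(t).round(4),np.mean(t).round(4),np.percentile(t,[5,95]).round(3)
E
python3 - <<'E'
from h import *
print('start',tabang(load('top0.npz')),tabang(load('side0.npz')))
R=.075
for a in np.linspace(-.4,-.84,5):
    servo_line(fpos(a,R,.016,.069-DZ),rot(a,-1),v=.06)
    s=sense();print(round(a,3),(s['tool_pos']-fpos(a,R,.016,.069-DZ)).round(4),s['ft_force'].round(2))
servo_line(fpos(a,R,.036,.069-DZ),v=.1)
servo_line(fpos(a,R,.036,.10),v=.25)
servo_line(fpos(1.2,.22,.0,.20),v=.35)
print(sense()['t'])
look(6,-.84)
print(tabang(load('top6.npz')),tabang(load('side6.npz')))
E
```

```text
start (71, np.float64(-0.0172), np.float64(-0.0126), array([-0.088,  0.082])) (88, np.float64(0.0508), np.float64(0.0475), array([-0.044,  0.128]))
-0.4 [ 0.     -0.0002 -0.    ] [-0.02  0.41 -0.57]
-0.51 [ 0.     -0.0002 -0.    ] [-0.16 -0.2   0.2 ]
-0.62 [-0.     -0.0003 -0.    ] [-0.69 -0.38 -0.68]
-0.73 [-0.0001 -0.0003 -0.    ] [-0.33 -0.28 -0.1 ]
-0.84 [-0.0001 -0.0004 -0.    ] [-0.4  -0.12  0.24]
20.1333
(70, np.float64(-0.8347), np.float64(-0.8352), array([-0.928, -0.745])) (5, np.float64(-0.7205), np.float64(-0.717), array([-0.727, -0.701]))
```

View pics/ov6.png

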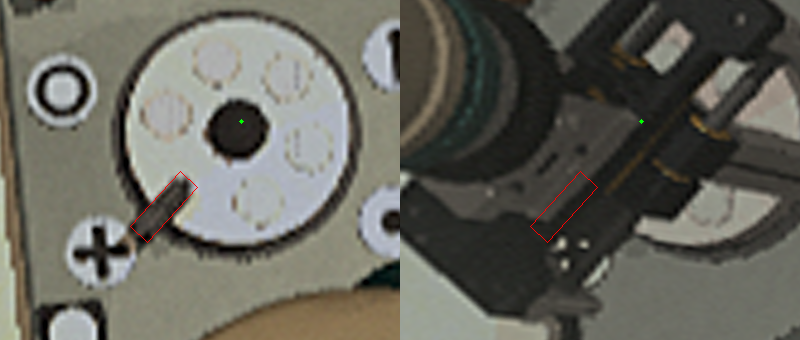

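```bash
cat >> h.py <<'E'
def cap(c):
    g=cv2.cvtColor(ortho(c,.069),cv2.COLOR_BGR2GRAY)
    q=np.array([(.10-AX[1])/.0006,(.80-AX[0])/.0006]);
    yy,xx=np.mgrid[:g.shape[0],:g.shape[1]]
    m=(np.hypot(xx-q[0],yy-q[1])<45)&(g<90)
    return w(xx[m].mean(),yy[m].mean()),m.sum()*.0006**2
def tab2(c,a0):
    g=cv2.cvtColor(ortho(c,.091),cv2.COLOR_BGR2GRAY)
    yy,xx=np.mgrid[:g.shape[0],:g.shape[1]]
    p=np.stack([.80-yy*.0006,.10-xx*.0006],-1)-AX
    th=np.pi+YAW+a0;t=np.array([np.cos(th),np.sin(th)]);n=np.array([-t[1],t[0]])
    r=p@t;o=p@n
    m=(r>.05)&(r<.075)&(abs(o)<.015)&(g<90)
    k=np.polyfit(r[m],o[m],1)
    return m.sum()*.0006**2/.025,a0+np.arctan2(o[m].mean(),r[m].mean()),k
E
python3 - <<'E'
from h import *
for f,a in(('top0',0),('top6',-.835)):
    c=load(f+'.npz');print(AX,cap(c),tab2(c,a),tabang(c))
E
```

```text
[ 0.63154837 -0.08076618] (array([ 0.62956388, -0.07967456]), np.float64(0.0010825199999999998)) (np.float64(0.017251199999999994), np.float64(-0.03195328403337411), array([ 0.07245641, -0.0066953 ])) (71, np.float64(-0.0172), np.float64(-0.0126), array([-0.088,  0.082]))
[ 0.63154837 -0.08076618] (array([ 0.62949534, -0.07952118]), np.float64(0.0010587599999999997)) (np.float64(0.014903999999999997), np.float64(-0.8307356219753173), array([-0.02348641,  0.0017886 ])) (70, np.float64(-0.8347), np.float64(-0.8352), array([-0.928, -0.745]))
```

The tab follows closely: command -0.84, seen about -0.835 to -0.84 in the top view, with the fin lying on the outline just short of the cross. I'll push on to -0.96 and check.

Run:
```python
from h import *
R=.075;a=-.84
move_to(fpos(a,R,.036,.11),rot(a,-1))
b=servo_line(fpos(a,R,.036,.069-DZ),v=.1,guard=5);print(b)
servo_line(fpos(a,R,.018,.069-DZ),v=.06)
for a in(-.88,-.925,-.963):
    servo_line(fpos(a,R,.016,.069-DZ),rot(a,-1),v=.04)
dwell(.2);s=sense();print((s['tool_pos']-fpos(a,R,.016,.069-DZ)).round(4),s['ft_force'].round(2))
servo_line(fpos(a,R,.036,.069-DZ),v=.1)
servo_line(fpos(a,R,.036,.11),v=.25)
servo_line(fpos(1.2,.22,.0,.20),v=.35)
print(sense()['t'])
look(7,-.96)
c=load('top7.npz');print(cap(c),tab2(c,-.96),tabang(c))
q=capture('top');print([(b['location'],b['confidence']) for b in boxes_of('round_key_top',q)][:2])
```

```text
False
[-0.     -0.0001  0.    ] [-0.03  0.14 -1.01]
25.225
(array([ 0.62978851, -0.07970206]), np.float64(0.0010461599999999998)) (np.float64(0.015998399999999996), np.float64(-0.9408285865365666), array([-0.07450016,  0.00601744])) (70, np.float64(-0.9385), np.float64(-0.9411), array([-1.033, -0.863]))
[([0.5025, 0.0247, 0.0628], 0.44)]
```

View pics/ov7.png

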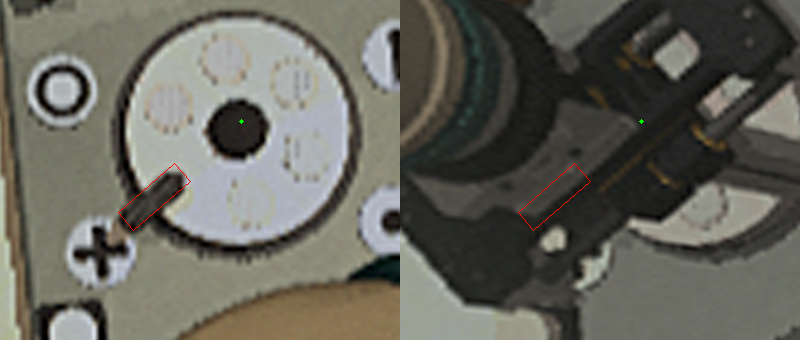

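Run:
```python
from h import *
yy=None
for f,zs in(('top0',.042),('side0',.042),('top7',.042)):
    c=load(f+'.npz');g=cv2.cvtColor(ortho(c,.042),cv2.COLOR_BGR2GRAY)
    yy,xx=np.mgrid[:g.shape[0],:g.shape[1]]
    L=[]
    for a,(u,v) in zip((-55,55,-110,110),((160,402),(465,371),(120,236),(469,200))):
        d=np.hypot(xx-u,yy-v);reg=g[d<55];
        bg=np.median(g[(d>42)&(d<50)]);wh=np.percentile(g[d<36],90)
        m=((d<46)&(g>(bg+wh)/2)).astype(np.uint8)
        n,lab,st,ce=cv2.connectedComponentsWithStats(m);k=1+np.argmax(st[1:,4])
        pts=cv2.convexHull(np.argwhere(lab==k)[:,::-1].astype(np.int32))
        (cx,cy),r=cv2.minEnclosingCircle(pts);M=cv2.moments(pts)
        cc=(M['m10']/M['m00'],M['m01']/M['m00']);L.append((a,.112,w(*cc)));print(a,np.round(cc,1),round(r*.6,1),end=' ')
    r=fit(L);cp=cap(c)[0];print('\n',f,r.x,(r.fun*1e3).round(1),'cap',cp)
    if f[0]=='t':
        a0=0 if f=='top0' else -.94
        g=tab2(c,a0); ang=g[1]; 
        p=pol(ang,.0625); X=L[0][2]
        for A in(r.x[:2],cp,(r.x[:2]+cp)/2):
            dd=p-A;e=X-A;print('tab minus cross',np.arctan2(dd[1],dd[0])-np.arctan2(e[1],e[0]), 'vs fit', (np.arctan2(dd[1],dd[0])-np.pi-r.x[2]+np.pi)%(2*np.pi)-np.pi)
```

```text
-55 [143.9 402.7] 21.0 55 [466.  372.4] 22.3 -110 [120.1 235.7] 10.0 110 [469.8 198.5] 21.7 
 top0 [ 0.63150938 -0.07876414  0.09182931] [ 0.8 -7.  -0.6  3.6  1.4  1.6 -1.6  1.8] cap [ 0.62956388 -0.07967456]
tab minus cross -5.278705832123551 vs fit 0.011193311682522022
tab minus cross -5.272540335179857 vs fit -0.0004471163452892668
tab minus cross -5.275545421503002 vs fit 0.005468714064233993
-55 [160.1 402.6] 22.3 55 [464.4 371. ] 22.1 -110 [119.7 234.5] 22.3 110 [469.  198.2] 22.0 
 side0 [ 0.63194741 -0.08064202  0.10391395] [ 0.1  0.   0.2  0.1 -0.1 -0.2 -0.1  0.1] cap [ 0.63010168 -0.08601936]
-55 [144.4 402.8] 21.4 55 [465.6 370.8] 21.7 -110 [120.2 235.3] 22.3 110 [469.7 198.6] 21.9 
 top7 [ 0.6317799  -0.07878431  0.09324194] [ 1.  -6.8 -1.1  3.2  1.3  1.7 -1.1  1.8] cap [ 0.62978851 -0.07970206]
tab minus cross 0.08864313699081539 vs fit -0.9023048083431413
tab minus cross 0.07251184502793429 vs fit -0.9365821027099401
tab minus cross 0.08065302707430222 vs fit -0.9193484552953537
```

The side-camera fit of all four plates is very tight (0.2 mm) and confirms the axis and yaw. The -0.94 from the top view is biased because part of the cheek is visible. I'll move the arm to the left for a clear view from both cameras.

Run:
```python
from h import *
servo_line(fpos(1.2,.22,.0,.24),v=.3)
move_to([.42,.22,.24],rot(-.96,-1))
print(sense()['t'])
look(8,-.96)
c=load('top8.npz');print(tab2(c,-.96),tabang(c),tabang(load('side8.npz')))
im=np.hstack([cv2.resize(overlay(load(n+'8.npz'),-.96)[300:460,120:300],None,fx=2.2,fy=2.2) for n in('top','side')]);cv2.imwrite('pics/z8.png',im)
```

```text
27.6417
(np.float64(0.016199999999999996), np.float64(-0.9403922251044713), array([-0.0697686,  0.0057445])) (69, np.float64(-0.9398), np.float64(-0.9425), array([-1.034, -0.861])) (85, np.float64(-0.9154), np.float64(-0.9186), array([-1.031, -0.821]))
```

View pics/z8.png

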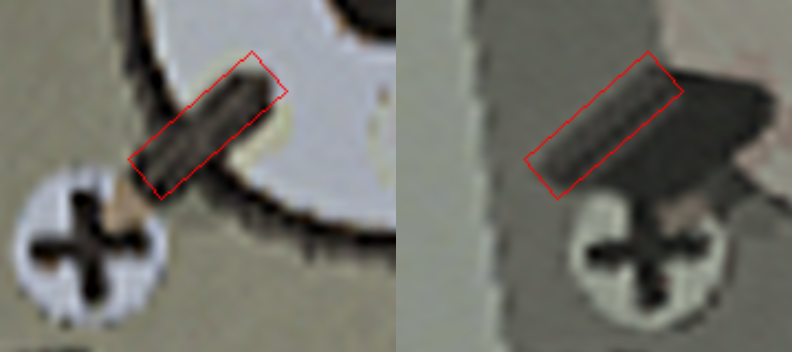

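View pics/ov8.png

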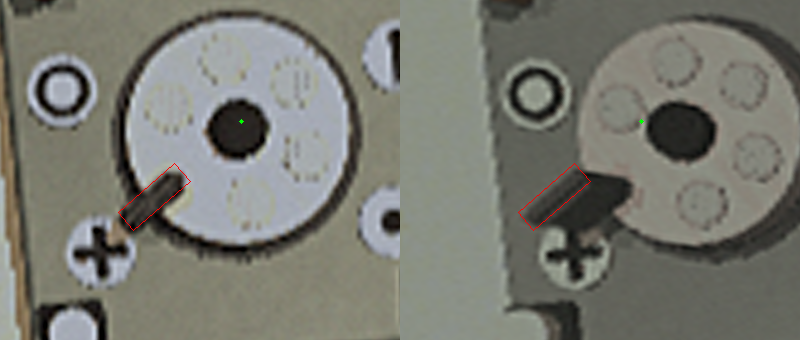

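Both views put the tab about 0.012 rad short of the cross. That matches the 1 mm slack in my push offset (16 mm against 7+8). I'll make one small nudge and then check.

Run:
```python
from h import *
R=.075;a=-.93
move_to(fpos(a,R,.040,.12),rot(a,-1))
b=servo_line(fpos(a,R,.040,.069-DZ),v=.15,guard=5);print(b)
a=-.973
servo_line(fpos(a,R,.024,.069-DZ),rot(a,-1),v=.08)
servo_line(fpos(a,R,.016,.069-DZ),v=.03);dwell(.1)
servo_line(fpos(a,R,.036,.069-DZ),v=.1)
servo_line(fpos(a,R,.036,.12),v=.25)
move_to([.45,.15,.18],rot(-.96,-1))
print(sense()['t'])
look(9,-.96)
c=load('top9.npz');print(tab2(c,-.96),tabang(c),tabang(load('side9.npz')))
im=np.hstack([cv2.resize(overlay(load(n+'9.npz'),-.96)[300:460,120:300],None,fx=2.2,fy=2.2) for n in('top','side')]);cv2.imwrite('pics/z9.png',im)
g=ortho(c,.06);s9=load('side9.npz');im=np.hstack([ortho(k,.06)[420:560,60:220] for k in(c,s9)])
p=pol(-np.pi/4,.161);u=[(.10-p[1])/.0006-60,(.80-p[0])/.0006-420]
for o in(0,160): cv2.circle(im,(round(u[0]+o),round(u[1])),27,(0,0,255),1)
cv2.imwrite('pics/k9.png',cv2.resize(im,None,fx=2.2,fy=2.2));print(p)
```

```text
False
32.3333
(np.float64(0.016027199999999995), np.float64(-0.9569474010369471), array([-0.0331133 ,  0.00232956])) (70, np.float64(-0.9636), np.float64(-0.9634), array([-1.055, -0.869])) (80, np.float64(-0.9393), np.float64(-0.9449), array([-1.069, -0.854]))
[0.50659789 0.02076399]
```

View pics/z9.png

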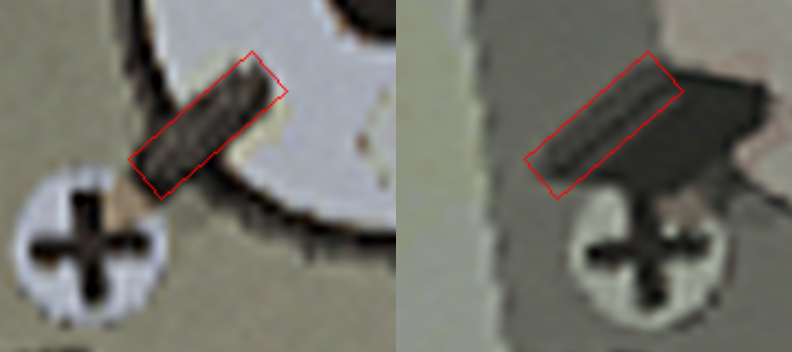

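View pics/k9.png

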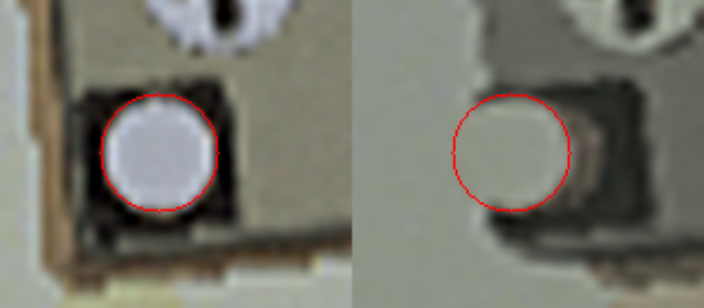

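The tab top now lies on the predicted outline at the cross in both views (-0.957 and -0.963 from the top camera). The round key matches its predicted circle at (160,153) in both. I'll press the key.

Run:
```python
from h import *
p=pol(-np.pi/4,.161);q=rot(-np.pi/4,-1)
move_to(np.r_[p,.11-DZ+.02],q)
b=servo_line(np.r_[p,.066-DZ],v=.12,guard=5);s=sense();print(b,s['t'],s['tool_pos'],s['ft_force'])
f0=s['ft_force'][2]
for z in np.arange(.063,.045,-.0015):
    b=servo_line(np.r_[p,z-DZ],v=.03);s=sense();f=s['ft_force'][2]-f0
    print(round(z,4),round(s['tool_pos'][2]+DZ,4),round(f,2))
    if f>12: break
dwell(.2);s=sense();print(s['tool_pos'],s['ft_force']-np.r_[0,0,f0],s['t'])
```

```text
False 33.8083 [0.507021   0.02116595 0.03449689] [0.61512795 0.29448678 0.48433129]
0.063 0.0634 -0.58
0.0615 0.0617 1.05
0.06 0.0601 2.16
0.0585 0.0586 2.87
0.057 0.0571 4.67
0.0555 0.0559 6.84
0.054 0.0556 20.15
[0.50710022 0.02079318 0.02358846] [-2.30776995  0.60926747 20.6062086 ] 35.7583
```

Run:
```python
from h import *
p=pol(-np.pi/4,.161)
servo_line(np.r_[p,.075-DZ],v=.08)
servo_line(np.r_[p,.17],v=.25)
move_to([.42,.2,.22],rot(-.96,-1))
s=sense();print(s['t'],s['ft_force'])
look(10,-.96)
c=load('top10.npz');print(tab2(c,-.96),tabang(c),tabang(load('side10.npz')))
for k in('top','side'):
    P=cloud(load(k+'10.npz'),0,560,0,420).reshape(-1,3);m=(np.linalg.norm(P[:,:2]-p,axis=1)<.011)&(P[:,2]<.1);P0=cloud(load(k+'0.npz'),0,560,0,420).reshape(-1,3);m0=(np.linalg.norm(P0[:,:2]-p,axis=1)<.011)&(P0[:,2]<.1)
    print('key z',np.median(P[m,2]),'before',np.median(P0[m0,2]))
cv2.imwrite('pics/fin.png',np.vstack([c['frame'][110:260,180:400],load('side10.npz')['frame'][170:320,210:430]]))
```

```text
37.6583 [ 0.08380898 -0.24746619 -0.33931932]
(np.float64(0.015983999999999998), np.float64(-0.9565150196286604), array([-0.02765049,  0.00200497])) (67, np.float64(-0.9658), np.float64(-0.9651), array([-1.053, -0.87 ])) (78, np.float64(-0.941), np.float64(-0.9483), array([-1.058, -0.85 ]))
key z 0.061175268862540655 before 0.06206493603710683
key z 0.06004143507095383 before 0.06010628868303769
```

View pics/ov10.png

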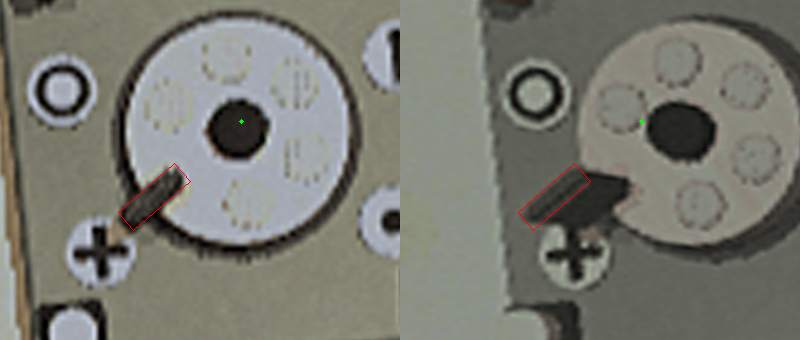

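View pics/fin.png

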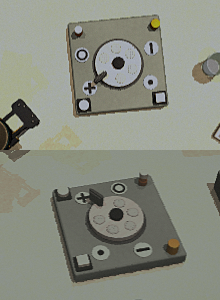

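The tab is at the cross, the round key is back up at z≈0.060, and the bystanders near the unit are in place with the arm clear. Handing in.

```bash
python3 -c "
from station import *
close_job();print(sense()['t'])"
```

```text
the job is handed in; nothing more can be done
the job is handed in; nothing more can be done
```

The tab now points at the cross plate, and I pressed the round key fully down once and let it come back up. I handed the job in at about 38 s with the arm clear.

- **Tab angle:** the target is -0.960 rad. After the key press the top camera read -0.957 and -0.965. The side camera read -0.941 to -0.948, but I trust it less because it also sees the tab's cheek. The tab's top edge lay on the predicted outline in both views.
- **Round key:** the force rose along the spring to about 7 N, then jumped to 20 N at the bottom stop. Afterwards depth put the key top at 0.060 to 0.061 m, close to its reading before the press.
- **Missed first push:** the fingertips sat about 32 mm higher than the reported TCP, so the first sweep passed over the tab without touching it. I measured the offset with the depth camera and corrected for it. The second push got to within about 0.012 rad, and a small nudge closed the gap.
- **Rest of the scene:** nothing was pinched and the square key was not pressed. The vial and brass cylinder looked in place in the last pictures. I did not measure the items on the table or the turret's seating after the push, but the arm did not go near those items.

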